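# Kit the parts for a power supply board

### The job

Make up the parts kit for one power supply board in the blue tray: stand the blue capacitor in the round pocket of the white nest, the silver heat sink in the red nest, the transformer in the yellow nest and the orange relay in the green nest, each upright and flat on the floor of its pocket. Set the parts down rather than dropping them, and leave the black capacitor and the black heat sink standing where they are.

Things in the scene. Friction and masses are not known exactly. Their poses are not given: they have to be found in the camera images.
- cap_blue: Wanted. Large electrolytic capacitor with a BLUE sleeve and a silver top, standing upright: cylinder 35 mm diameter, 50 mm tall, 60 g. Origin: centre of its underside; z up along its axis.
- sink_silver: Wanted. Bare SILVER aluminium heat sink, fins upward: 50 mm long (x) x 36 mm wide (y) x 36 mm tall, a 6 mm base with six upright fins running along x; the two outer fins make flat sides 36 mm apart across y, good to grip. 80 g. Origin: centre of its underside.
- transformer: Wanted. Small transformer, dark grey core with a yellow taped winding, on a black foot: foot 44 mm (x) x 36 mm (y) x 6 mm, core 44 x 20 mm and 38 mm tall, winding 30 mm along x, 36 mm across y, from 6 to 32 mm high; grip it across y on the winding (36 mm) or along x on the core (44 mm). 120 g. Origin: centre of its underside.
- relay: Wanted. Orange block relay on a black base: 28 mm (x) x 22 mm (y) x 38 mm tall, 40 g. Origin: centre of its underside.
- cap_black: Look-alike, not wanted. The same capacitor with a BLACK sleeve: 35 mm diameter, 50 mm tall. Origin: centre of its underside.
- sink_black: Look-alike, not wanted. The same heat sink in BLACK: 50 x 36 x 36 mm. Origin: centre of its underside.
- nest_round: WHITE nest with a round pocket, for the capacitor: pocket 60 mm diameter. One of four fixed square nests (each 90 x 90 mm, pocket 6 mm deep) that stand 2 x 2, 92 mm centre to centre, in a fixed blue tray (200 x 200 mm outside, its rim 14 mm above the table, level with the tops of the nests). Which nest is in which corner changes. Origin: centre of the pocket floor, 8 mm above the table; x and y along the tray's sides.
- nest_oblong: RED nest with an oblong pocket, for the heat sink: pocket 74 mm (x) x 60 mm (y), 6 mm deep. Origin: centre of the pocket floor, 8 mm above the table.
- nest_square: YELLOW nest with a square pocket, for the transformer: pocket 66 x 66 mm, 6 mm deep. Origin: centre of the pocket floor, 8 mm above the table; x and y along the pocket's sides.
- nest_small: GREEN nest with a small pocket, for the relay: pocket 52 mm (x) x 46 mm (y), 6 mm deep. Origin: centre of the pocket floor, 8 mm above the table.
Things that resemble listed ones, but are neither listed nor needed, are in the scene too. Several things have the shape of the relay; the one meant has the colours described above. Several things look just like the nest_oblong: the one meant starts farthest to the robot's left.

How it is judged:
By the outcome, as a careful person would: the job done as asked, in the order asked, and still so for the second after the job is handed in, with the robot touching nothing.
It also fails if it takes over 120 s, if anything falls off the work surface, if the arm or the gripper's body presses on something with over 40 N, if the wrist force passes 120 N, or if a joint passes its speed limit or range.

### The arm

A 6-joint arm with a two-finger parallel gripper is mounted at the origin on the work surface. World frame = base frame: x ahead of the robot, y to its left, z up, the work surface at z = 0. Lengths are in mm, angles in rad, forces in N, time in s.
With the tool pointing down it reaches from about 275 to 825 mm from the base axis. Payload 4.9 kg.
Tool frame: the origin (TCP) lies between the finger pads; the fingertips stand 14 mm ahead of it and the grasp point (between the pads) lies 5 mm behind it; z points along the fingers, y is the line along which they close (so a half turn about z gives the same grasp; the last joint's range is limited). The gripper opens to 85 mm and grips with 20 to 120 N. Pads are 22 mm wide; open, the fingers measure 114 mm over their backs; the gripper's body (76 mm by 85 mm) begins 54 mm behind the grasp point. The pads swing forward as they close: fully open they stand 13 mm farther back than shut.
Start: joints at [1.099, 0.326, -0.193, 1.052, 0, 1.437], TCP at [182.272, 518.937, 245.281] pointing down, gripper open.
Joint ranges: [-2.65, 2.65], [-0.97, 1.79], [-1.3, 1.35], [-1.93, 2.1], [-1.47, 1.37], [-3.14, 3.14]. Speed limits (rad/s): [2.57, 2.57, 3.14, 3.14, 3.14, 3.14].

### API

Orientations are given as a unit quaternion [x, y, z, w].
In Python, from workcell import bot, grab_frame gives the robot as it stands.
- The arm moves only by the shell command python3 -m handwheel 'ROWS'. ROWS is JSON, a list of rows, each a list of 7 numbers: the shift along the world's x, y, z in cm, then the turn, a rotation vector about the world's x, y, z in rad, then the closure, from -1 (fully open) to 1 (shut). A call has 1 to 8 rows; each row shifts and turns the commanded pose from where the row before left it; what a row does not reach is not made up. A row lasts 1/10 s, in which the tool goes at most 50 mm and 8.59 degrees, less where a joint would pass 70% of its speed; a pose out of reach is approached as far as the arm can. A call is refused whole if a number of a shift passes 5 or a number of a turn 0.15, either way. A call with a gripper value outside its range is refused whole. The fingers move at their own pace and stop on an object; the grip force is fixed at half the most. Time passes only in rows, so rows that do not move let the fingers close. It gives the time, the measured TCP pose, the force, the opening and the grip force at its end, in the units of the state.
- bot.get_obs(): the state, without advancing time (a new reading comes with each control period).
- grab_frame(name): name is "side" or "top" or "wrist"; returns a dict with "frame" (384x512x3 uint8, red, green, blue), "intrinsics" (3x3 intrinsics, pixels), "rvec" (rotation vector, rad) and "tvec" (3), from world to camera coordinates, as OpenCV has them; the wrist camera has in their place "T_tool_cam" (4x4, takes a point from camera to tool coordinates, whose origin is the TCP and whose axes are the flange's). Camera axes: x right, y down, z forward; pixel columns grow to the right and rows downward; lengths in mm; the calibration is good to about 2 mm. A picture is of the moment at which its call begins: read the wrist's pose just before it. There is no depth.
- bot.sign_off(): hands the job in; it is judged then, once.
The state is a dict: "t": time; "joints": joint angles; "qd": joint speeds; "joint_torque": joint torques, N m; "tcp_pos": TCP position; "tool_rot": TCP orientation; "contact_force": force on the tool from outside, world axes, zero at the start; "ft_torque": the same for the moment, N m; "width": finger opening in mm; "gripper_force": force on a finger pad.
Only numpy, scipy, OpenCV 4.12 (cv2) and the standard library are available. Lean on these libraries where they do the work, as an engineer would, in place of code of your own. Each camera call takes 0.05 s, during which the arm holds its last target. There are 200 camera calls.

## Working session

There is one attempt and no reset: what is moved stays moved. The work goes in short steps, Python scripts to look and compute and a shell command to move; the robot and the scene stay as the last step left them, time stands still between calls to the robot, and variables do not carry over. Pictures are saved under pics/ and viewed, at most 14 in all, crops included, and the job is handed in when it is done.

```bash
mkdir -p pics; cat > h.py <<'E'
import numpy as np, cv2
from workcell import bot, grab_frame
def save(n,f): cv2.imwrite('pics/'+n+'.png',cv2.cvtColor(f,cv2.COLOR_RGB2BGR))
def load(n): 
    d=np.load('pics/'+n+'.npz'); return d
def snap(cam,n):
    o=bot.get_obs(); g=grab_frame(cam); save(n,g['frame'])
    if cam=='wrist':
        from scipy.spatial.transform import Rotation as R
        T=np.eye(4);T[:3,:3]=R.from_quat(o['tool_rot']).as_matrix();T[:3,3]=o['tcp_pos']
        C=np.linalg.inv(T@np.array(g['T_tool_cam']))
        rv,_=cv2.Rodrigues(C[:3,:3]); tv=C[:3,3]
    else: rv,tv=np.array(g['rvec'],float),np.array(g['tvec'],float)
    np.savez('pics/'+n,frame=g['frame'],K=g['intrinsics'],rv=rv.ravel(),tv=tv.ravel())
    return g['frame']
def px2w(n,uv,z):
    d=load(n);R,_=cv2.Rodrigues(d['rv']);c=-R.T@d['tv']
    r=R.T@np.linalg.inv(d['K'])@np.array([uv[0],uv[1],1.]); return c+r*(z-c[2])/r[2]
def w2px(n,P):
    d=load(n);return cv2.projectPoints(np.array(P,float).reshape(-1,1,3),d['rv'],d['tv'],np.array(d['K'],float),None)[0].reshape(-1,2)
E
python3 - <<'E'
from h import *
a=snap('top','t0');b=snap('side','s0')
cv2.imwrite('pics/t0b.png',cv2.resize(cv2.imread('pics/t0.png'),(800,600),interpolation=cv2.INTER_CUBIC))
cv2.imwrite('pics/s0b.png',cv2.resize(cv2.imread('pics/s0.png'),(800,600),interpolation=cv2.INTER_CUBIC))
print({k:v for k,v in bot.get_obs().items()})
for n in('t0','s0'):
    d=load(n);R,_=cv2.Rodrigues(d['rv']);print(-R.T@d['tv'],R[2],d['K'][0])
E
```

```text
{'t': 0.1, 'joints': array([ 1.09879060e+00,  3.26858298e-01, -1.93464018e-01,  1.05201983e+00,
        1.21750327e-06,  1.43661361e+00]), 'qd': array([ 1.68030932e-04, -1.24997583e-03,  1.93329472e-03, -3.64679175e-05,
        5.83991570e-04,  9.90419323e-04]), 'joint_torque': array([ 5.36554435e-04, -4.44240367e+01,  2.63038015e+01,  7.88526668e-03,
       -5.59557247e-05,  7.17117842e-06]), 'tcp_pos': array([182.04108167, 518.47460718, 244.59391628]), 'tool_rot': array([ 1.68109395e-01,  9.85768043e-01, -7.37498348e-04, -2.31275542e-04]), 'contact_force': array([-0.76605496,  0.56467427, -1.04002381]), 'ft_torque': array([-0.02180876, -0.02458218, -0.02013946]), 'gripper_force': 0.0, 'width': 85.09426070063455}
[ 351.57126229  -25.86880452 1062.74283339] [ 0.16168983  0.00863653 -0.98680384] [439.69579735   0.         256.14299148]
[ 169.09823763 -744.63331099  642.43867824] [ 0.33061319  0.72650792 -0.60239619] [489.8252986   0.        255.1640348]
```

View pics/t0b.png

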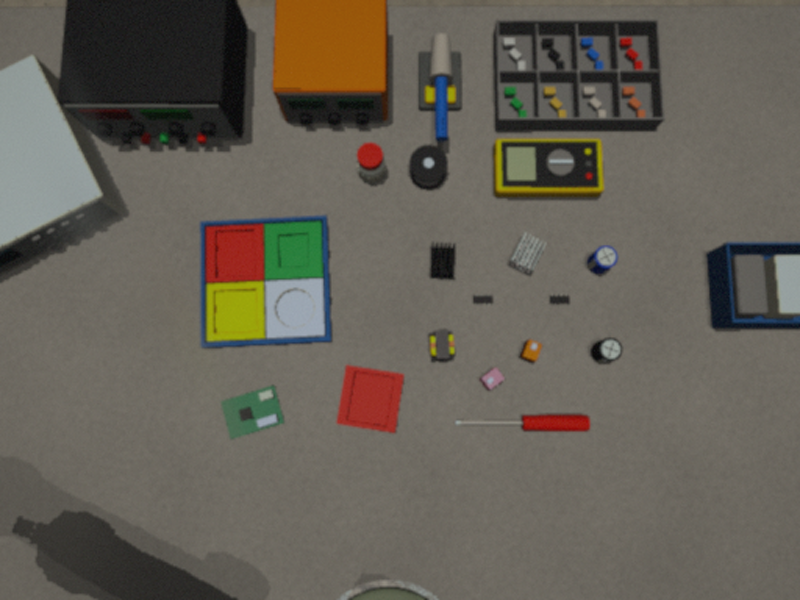

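View pics/s0b.png

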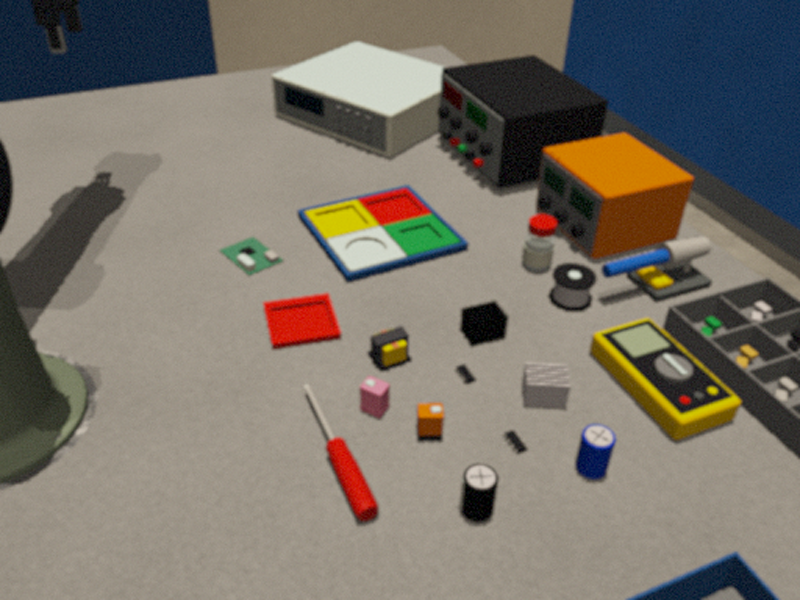

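The top view (800x600 px) shows the tray at about (266,281), with red at (235,252), green at (295,250), yellow at (235,311) and white at (295,309).
- **Red nests:** there is one in the tray at (235,252) and a loose one at (370,398). The tray one is farthest to the robot's left (+y, image left), so it is the one meant.
- **Relay shapes:** there is an orange one on a black base at (531,350) and a pink one at (492,378). Orange is the one meant.
- **Other parts:** blue cap (603,259), silver sink (527,252), transformer (442,346). The look-alikes are the black cap (606,349) and black sink (443,260).

I'll measure these next and check an enlarged crop.

```bash
python3 - <<'E'
from h import *
s=1.5625
f=load('t0')['frame'];hsv=cv2.cvtColor(f,cv2.COLOR_RGB2HSV).astype(int);H,S,V=hsv[...,0],hsv[...,1],hsv[...,2]
def reg(m,c,r,z,name):
    M=np.zeros(m.shape,np.uint8);x,y=int(c[0]/s),int(c[1]/s);M[y-r:y+r,x-r:x+r]=m[y-r:y+r,x-r:x+r]
    n,l,st,ce=cv2.connectedComponentsWithStats(M);k=1+np.argmax(st[1:,4])
    ys,xs=np.nonzero(l==k);P=np.array([px2w('t0',(a,b),z)[:2] for a,b in zip(xs,ys)],np.float32)
    q=cv2.minAreaRect(P);print(name,len(xs),'mean',P.mean(0).round(1),'rect',np.round(q[0],1),np.round(q[1],1),round(q[2],1))
col=lambda a,b,smin=100:(H>=a)&(H<=b)&(S>smin)&(V>50)
reg(((H<5)|(H>172))&(S>150),(235,252),25,14,'red');reg(col(50,80),(295,250),25,14,'green');reg(col(22,35),(235,311),25,14,'yellow')
reg((S<50)&(V>150),(295,309),22,14,'white');reg(col(100,125,120),(266,281),48,14,'tray')
reg((S<60)&(V>130),(606,256),10,50,'capblue top');reg(col(100,130,90),(603,259),14,40,'capblue')
reg((S<60)&(V>125),(527,252),15,36,'sink');reg((V<60),(443,260),16,36,'sinkblk');reg(col(5,18,120),(531,350),11,30,'relay');reg((V<75)|(col(20,35)),(442,346),14,38,'trafo')
reg((S<60)&(V>130),(609,349),10,50,'capblack top')
reg(S>60,(492,378),10,38,'pink')
y,x=215,270
c=f[140:260,260:420];save('c0',cv2.resize(c,(800,600),interpolation=cv2.INTER_CUBIC))
E
```

```text
red 1307 mean [606.5 245.1] rect [606.8 245.1] [89.3 91.1] 3.3
green 1330 mean [610.7 152. ] rect [610.8 152.1] [91.5 89.9] 3.0
yellow 1397 mean [513.6 239.5] rect [513.9 238.9] [91.5 89.5] 2.8
white 1223 mean [517.8 146.6] rect [518.8 147.4] [87.4 87.3] 3.0
tray 697 mean [556.  179.4] rect [561.4 194.5] [198.5 197.7] 3.0
capblue top 102 mean [ 592.7 -326.5] rect [ 592.8 -326.3] [25.8 26.5] 87.3
capblue 54 mean [ 588.3 -323.6] rect [ 591.9 -327.1] [33.8 32.5] 52.3
sink 92 mean [ 605.9 -210. ] rect [ 606.6 -207.7] [23.4 47.5] 62.9
sinkblk 300 mean [586.2 -80.6] rect [586.3 -81. ] [33.6 51.5] 89.7
relay 113 mean [ 449.7 -212.3] rect [ 451.4 -213.3] [25.  30.7] 70.1
trafo 93 mean [444.1 -78.2] rect [444.8 -78.6] [21.  35.1] 0.1
capblack top 92 mean [ 452.2 -327.4] rect [ 452.2 -327.9] [23.  23.3] 87.4
pink 39 mean [ 414.3 -157.1] rect [ 415.2 -156.6] [21.6 15.1] 60.1
```

View pics/c0.png

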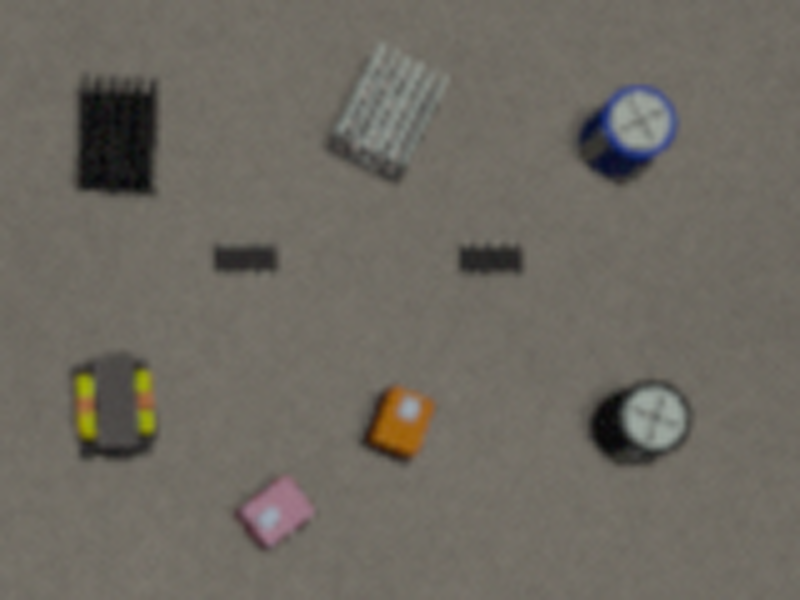

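The crop confirms three things: the orange relay is at crop (402,422) against the pink one at (275,512), the silver sink is at (390,112) with its long axis at about -27°, and the blue cap's top is at (640,120). The measured sizes match the ones given. The tray centre is (561.4,194.5) at 3°. I'm moving to the blue cap first.

```bash
python3 -m handwheel '[[2.05,-4.22,0,0,0,0.02,-1],[2.05,-4.22,0,0,0,0.02,-1],[2.05,-4.22,0,0,0,0.02,-1],[2.05,-4.22,0,0,0,0.02,-1],[2.05,-4.22,0,0,0,0.02,-1],[2.05,-4.22,0,0,0,0.02,-1],[2.05,-4.22,0,0,0,0.02,-1],[2.05,-4.22,0,0,0,0.02,-1]]'
python3 -m handwheel '[[2.05,-4.22,0,0,0,0.02,-1],[2.05,-4.22,0,0,0,0.02,-1],[2.05,-4.22,0,0,0,0.02,-1],[2.05,-4.22,0,0,0,0.02,-1],[2.05,-4.22,0,0,0,0.02,-1],[2.05,-4.22,0,0,0,0.02,-1],[2.05,-4.22,0,0,0,0.02,-1],[2.05,-4.22,0,0,0,0.02,-1]]'
python3 -m handwheel '[[2.05,-4.22,0,0,0,0.02,-1],[2.05,-4.22,0,0,0,0.02,-1],[2.05,-4.22,0,0,0,0.02,-1],[0,0,0,0,0,0,-1],[0,0,0,0,0,0,-1]]'
python3 - <<'E'
from h import *
f=snap('wrist','w1');print(bot.get_obs()['tcp_pos'],load('w1')['K'][0],w2px('w1',[[592.7,-326.5,50],[606,-209,36],[592.7,-326.5,0]]))
E
```

```text
t: 0.9
tcp_pos: [346.5, 179.6, 245.2]
tool_rot: [0.088, 0.996, 0.0, 0.0]
contact_force: [0.6, 0.5, -0.3]
width: 85.3
gripper_force: 0.0
t: 1.7
tcp_pos: [510.5, -158.1, 244.9]
tool_rot: [0.009, 1.0, 0.0, -0.0]
contact_force: [0.8, 0.3, -1.0]
width: 85.6
gripper_force: 0.0
t: 2.2
tcp_pos: [571.3, -283.5, 243.8]
tool_rot: [-0.02, 1.0, 0.001, -0.001]
contact_force: [-0.2, 1.2, 0.0]
width: 85.4
gripper_force: 0.0
[ 571.08876825 -282.42652681  244.31688107] [321.67239923   0.         258.15804687] [[216.44953053 185.70913875]
 [323.73566658 197.11198589]
 [221.49465762 173.02904924]]
```

View pics/w1.png

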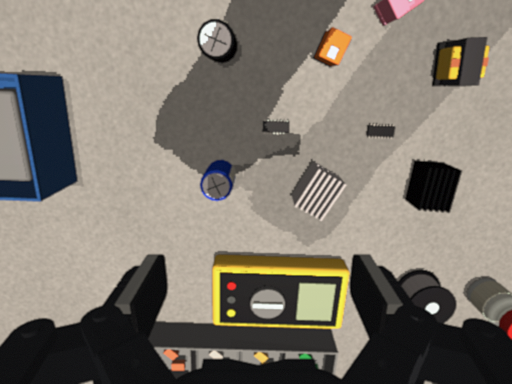

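The wrist view shows the cap's top at (216,185), exactly as predicted. The sink's top is at about (320,190), the relay at (335,47) and the transformer at (462,62).

```bash
python3 - <<'E'
from h import *
P=lambda uv,z:px2w('w1',uv,z)[:2].round(1)
print('cap',P((216.5,185),50))
c=[(318,162),(347,182),(322,220),(293,198)];q=np.array([P(u,36) for u in c]);print('sink',q.tolist(),q.mean(0),[np.linalg.norm(q[i]-q[i-1]) for i in range(4)])
print('black cap',P((217,40),50))
f=load('w1')['frame'];save('w1c',cv2.resize(f[0:100,300:500],(800,400),interpolation=cv2.INTER_CUBIC))
E
```

```text
cap [ 591.9 -326.4]
sink [[566.4, -219.3], [587.5, -185.4], [633.7, -208.1], [608.4, -243.1]] [ 599.    -213.975] [np.float64(48.27463101878666), np.float64(39.9301890804439), np.float64(51.47552816630446), np.float64(43.186687763707965)]
black cap [ 452.8 -325.6]
```

View pics/w1c.png

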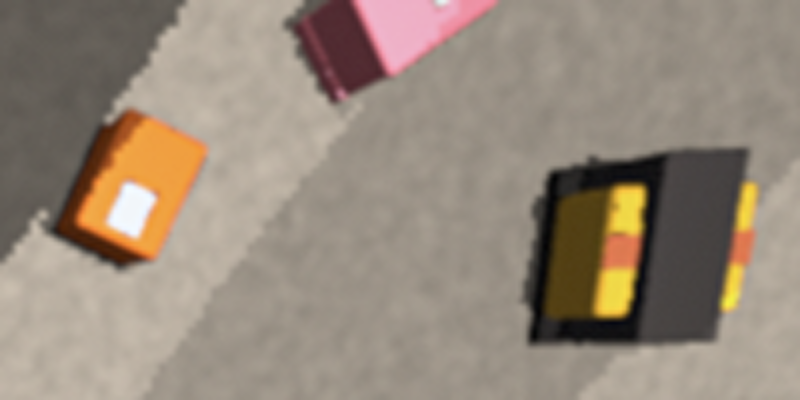

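```bash
python3 -m handwheel '[[0.54,-1.1,0,0,0,0,-1],[0.54,-1.1,-1,0,0,0,-1],[0.54,-1.1,-3,0,0,0,-1],[0.54,-1.1,-4,0,0,0,-1],[0,0,-4,0,0,0,-1],[0,0,-2,0,0,0,-1],[0,0,0,0,0,0,-1]]'
```

```text
t: 2.95
tcp_pos: [590.7, -324.3, 100.8]
tool_rot: [-0.021, 1.0, 0.002, -0.003]
contact_force: [0.1, 1.4, 0.5]
width: 85.1
gripper_force: 0.0
```

```bash
python3 -m handwheel '[[0.1,-0.2,-3,0,0,0,-1],[0,0,-3,0,0,0,-1],[0,0,-1.6,0,0,0,-1],[0,0,0,0,0,0,-1],[0,0,0,0,0,0,-1]]'
python3 -m handwheel '[[0,0,0,0,0,0,1],[0,0,0,0,0,0,1],[0,0,0,0,0,0,1],[0,0,0,0,0,0,1],[0,0,0,0,0,0,1],[0,0,0,0,0,0,1],[0,0,0,0,0,0,1],[0,0,0,0,0,0,1]]'
```

```text
t: 3.45
tcp_pos: [595.1, -329.1, 30.6]
tool_rot: [-0.021, 1.0, -0.0, 0.001]
contact_force: [0.3, -0.3, 0.0]
width: 85.1
gripper_force: 0.0
t: 4.25
tcp_pos: [595.1, -329.3, 30.5]
tool_rot: [-0.021, 1.0, -0.001, 0.001]
contact_force: [-0.2, 0.0, 6.2]
width: 33.6
gripper_force: 59.9
```

```bash
python3 -m handwheel '[[0,0,2,0,0,0,1],[0,0,4,0,0,0,1],[-0.3,2,4,0,0,0,1],[-0.6,4,0,0,0,0,1],[-0.6,4,0,0,0,0,1],[-0.6,4,0,0,0,0,1],[-0.6,4,0,0,0,0,1],[-0.6,4,0,0,0,0,1]]'
python3 -m handwheel '[[-0.6,4,0,0,0,0,1],[-0.6,4,0,0,0,0,1],[-0.6,4,0,0,0,0,1],[-0.6,4,0,0,0,0,1],[-0.6,4,0,0,0,0,1],[-0.6,4,0,0,0,0,1],[-0.6,1.6,0,0,0,0,1],[0,0,0,0,0,0,1]]'
python3 - <<'E'
from h import *
f=snap('wrist','w2')
o=bot.get_obs();print(o['tcp_pos'],o['width'],o['gripper_force'])
E
```

```text
t: 5.05
tcp_pos: [560.7, -107.3, 129.2]
tool_rot: [-0.021, 1.0, 0.0, -0.0]
contact_force: [0.3, 0.5, -0.5]
width: 33.6
gripper_force: 59.7
t: 5.85
tcp_pos: [518.1, 149.4, 129.1]
tool_rot: [-0.023, 1.0, 0.0, -0.0]
contact_force: [0.2, -0.2, -0.7]
width: 33.3
gripper_force: 59.8
[518.80239251 147.96609537 129.13892787] 33.5111594980699 59.7965089045465
```

View pics/w2.png

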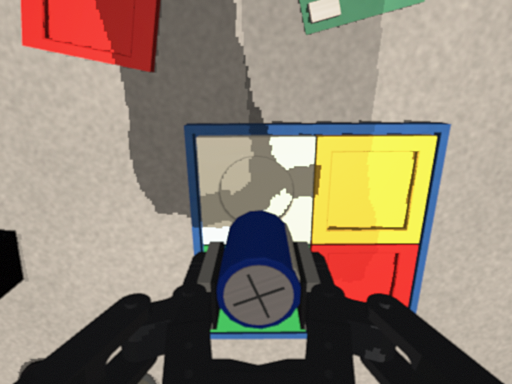

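The cap is held upright. The white pocket's circle is centred at about (256,190), and the tray's corners are at (187,125) and (449,124). I'll check the nest position from these.

```bash
python3 - <<'E'
from h import *
for u in [(256,190),(187,125),(449,124),(211,337),(371,191)]: print(u,px2w('w2',u,14).round(1))
print(w2px('w2',[[517.9,146.2,14],[513.1,238,14]]))
E
```

```text
(256, 190) [516.5 147.4  14. ]
(187, 125) [467.5  93.6  14. ]
(449, 124) [458.1 289.4  14. ]
(211, 337) [665. 111.  14.]
(371, 191) [513.3 239.4  14. ]
[[254.47584013 191.57212926]
 [369.2757772  190.73560874]]
```

```bash
python3 -m handwheel '[[0,-0.1,-3,0,0,0,1],[0,0,-3,0,0,0,1],[0,0,-1.5,0,0,0,1],[0,0,-0.7,0,0,0,1],[0,0,-0.4,0,0,0,1],[0,0,-0.2,0,0,0,1],[0,0,0,0,0,0,1],[0,0,0,0,0,0,1]]'
```

```text
t: 6.7
tcp_pos: [520.1, 146.1, 42.1]
tool_rot: [-0.021, 1.0, 0.0, 0.001]
contact_force: [-0.9, -0.1, -1.4]
width: 33.3
gripper_force: 59.8
```

```bash
python3 -m handwheel '[[0,0,-0.2,0,0,0,1],[0,0,0,0,0,0,1]]'
python3 -m handwheel '[[0,0,-0.1,0,0,0,1],[0,0,0,0,0,0,1]]'
python3 -m handwheel '[[0,0,-0.1,0,0,0,1],[0,0,0,0,0,0,1]]'
```

```text
t: 6.9
tcp_pos: [519.5, 146.2, 39.5]
tool_rot: [-0.021, 1.0, 0.0, 0.0]
contact_force: [0.2, 0.2, -1.0]
width: 33.6
gripper_force: 59.8
t: 7.1
tcp_pos: [519.5, 146.2, 38.5]
tool_rot: [-0.021, 1.0, 0.0, 0.0]
contact_force: [-0.2, 0.9, 1.3]
width: 33.2
gripper_force: 60.1
t: 7.3
tcp_pos: [519.6, 146.2, 38.4]
tool_rot: [-0.021, 1.0, 0.0, 0.0]
contact_force: [-3.7, 0.1, 10.8]
width: 33.5
gripper_force: 61.1
```

Contact at the expected height, so I'll release and lift.

```bash
python3 -m handwheel '[[0,0,0,0,0,0,0.1],[0,0,0,0,0,0,-0.1],[0,0,0,0,0,0,-0.4],[0,0,0,0,0,0,-0.4],[0,0,2,0,0,0,-0.4],[0,0,4,0,0,0,-0.4],[0,-1,5,0,0,0,-0.4],[0.9,-4.5,0,0,0,-0.06,-1]]'
python3 -m handwheel '[[0.9,-4.5,0,0,0,-0.06,-1],[0.9,-4.5,0,0,0,-0.06,-1],[0.9,-4.5,0,0,0,-0.06,-1],[0.9,-4.5,0,0,0,-0.06,-1],[0.9,-4.5,0,0,0,-0.06,-1],[0.9,-4.5,0,0,0,-0.06,-1],[0,-2,0,0,0,-0.04,-1],[0,0,0,0,0,0,-1]]'
python3 - <<'E'
from h import *
snap('wrist','w3');f=snap('top','t3');print(bot.get_obs()['tcp_pos'],w2px('w3',[[602,-211,36]]))
a=load('w3')['frame'];b=cv2.resize(f[130:230,120:220],(384,384),interpolation=cv2.INTER_CUBIC)
m=np.hstack([a,b]);save('m3',cv2.resize(m,(800,343)))
E
```

```text
t: 8.1
tcp_pos: [531.9, 94.0, 152.3]
tool_rot: [0.007, 1.0, 0.001, 0.005]
contact_force: [2.8, -0.2, 0.3]
width: 72.5
gripper_force: 0.0
t: 8.9
tcp_pos: [582.2, -201.5, 145.8]
tool_rot: [0.21, 0.978, -0.0, -0.0]
contact_force: [-0.6, 0.4, -0.0]
width: 85.7
gripper_force: 0.0
[ 581.69850948 -198.09036686  145.77418418] [[258.16543339 219.66789736]]
```

View pics/m3.png

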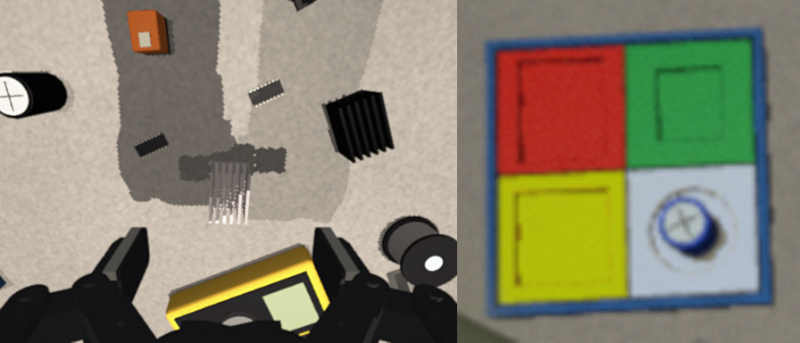

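The cap stands in the white pocket. The sink in the wrist view is at about (257,215) full-size px, nearly aligned with the fingers. I'll fit it precisely.

```bash
python3 - <<'E'
from h import *
k=896/800
c=np.array([(213,163),(251,163),(248.5,223),(209.5,222)])*k
q=np.array([px2w('w3',u,36)[:2] for u in c]);print(q.round(1).tolist(),q.mean(0))
for a,b in((3,0),(2,1)): d=q[a]-q[b];print(np.degrees(np.arctan2(d[1],d[0])),np.linalg.norm(d))
print(np.linalg.norm(q[1]-q[0]))
E
```

```text
[[567.1, -212.0], [580.7, -181.8], [633.9, -206.9], [617.9, -239.7]] [ 599.91626073 -210.11211271]
-28.649881150255254 57.87157453679958
-25.248146848285252 58.76383933623789
33.04425157026579
```

```bash
python3 -m handwheel '[[1.1,-0.6,-2,0,0,-0.05,-1],[1,-0.6,-3,0,0,0,-1],[0,0,-4,0,0,0,-1],[0,0,-2,0,0,0,-1],[0,0,-1.2,0,0,0,-1],[0,0,0,0,0,0,-1],[0,0,0,0,0,0,0.5],[0,0,0,0,0,0,1]]'
python3 -m handwheel '[[0,0,0,0,0,0,1],[0,0,0,0,0,0,1],[0,0,0,0,0,0,1],[0,0,0,0,0,0,1],[0,0,0,0,0,0,1],[0,0,0,0,0,0,1],[0,0,0,0,0,0,1]]'
```

```text
t: 9.8
tcp_pos: [604.6, -210.8, 26.1]
tool_rot: [0.231, 0.973, -0.0, 0.001]
contact_force: [0.7, -0.7, -0.0]
width: 59.1
gripper_force: 0.0
t: 10.5
tcp_pos: [604.4, -211.3, 25.9]
tool_rot: [0.232, 0.973, -0.0, 0.001]
contact_force: [-1.6, -1.0, 5.9]
width: 34.8
gripper_force: 61.9
```

```bash
python3 -m handwheel '[[0,0,2,0,0,0,1],[0,0,4,0,0,0,1],[0,1.4,4,0,0,0,1],[0,4,0,0,0,0.052,1],[0,4,0,0,0,0.052,1],[0,4,0,0,0,0.052,1],[0,4,0,0,0,0.052,1],[0,4,0,0,0,0.052,1]]'
python3 -m handwheel '[[0.1,4,0,0,0,0.052,1],[0,4,0,0,0,0.052,1],[0,4,0,0,0,0.052,1],[0,4,0,0,0,0.052,1],[0,4,0,0,0,0.052,1],[0,4,0,0,0,0,1],[0,0,0,0,0,0,1],[0,0,0,0,0,0,1]]'
python3 -m handwheel '[[0,0,-3,0,0,0,1],[0,0,-3,0,0,0,1],[0,0,-1.5,0,0,0,1],[0,0,-0.8,0,0,0,1],[0,0,-0.5,0,0,0,1],[0,0,-0.2,0,0,0,1],[0,0,0,0,0,0,1],[0,0,0,0,0,0,1]]'
```

```text
t: 11.3
tcp_pos: [603.1, 4.7, 124.6]
tool_rot: [0.103, 0.995, 0.0, 0.0]
contact_force: [0.5, 0.5, -0.7]
width: 34.4
gripper_force: 61.1
t: 12.1
tcp_pos: [603.9, 244.1, 124.1]
tool_rot: [-0.027, 1.0, -0.0, -0.0]
contact_force: [-0.3, -0.5, -0.9]
width: 35.0
gripper_force: 61.0
t: 12.9
tcp_pos: [605.1, 243.5, 35.4]
tool_rot: [-0.026, 1.0, 0.0, 0.001]
contact_force: [-0.7, 0.3, -1.1]
width: 35.1
gripper_force: 61.0
```

```bash
python3 -m handwheel '[[0,0,-0.1,0,0,0,1],[0,0,0,0,0,0,1]]'
python3 -m handwheel '[[0,0,-0.1,0,0,0,1],[0,0,0,0,0,0,1]]'
```

```text
t: 13.1
tcp_pos: [604.8, 243.5, 33.9]
tool_rot: [-0.026, 1.0, 0.0, 0.001]
contact_force: [-0.4, -0.2, -0.0]
width: 34.9
gripper_force: 61.4
t: 13.3
tcp_pos: [604.9, 243.6, 33.9]
tool_rot: [-0.026, 1.0, 0.0, 0.001]
contact_force: [-2.4, -0.6, 7.6]
width: 35.0
gripper_force: 62.2
```

```bash
python3 -m handwheel '[[0,0,0,0,0,0,0.1],[0,0,0,0,0,0,-0.1],[0,0,0,0,0,0,-0.4],[0,0,0,0,0,0,-0.4],[0,0,2,0,0,0,-0.4],[0,0,4,0,0,0,-0.4],[0,0,5,0,0,0,-0.4],[-2,-4.3,2,0,0,-0.03,-1]]'
python3 -m handwheel '[[-2,-4.3,2,0,0,-0.03,-1],[-2,-4.3,0,0,0,0,-1],[-2,-4.3,0,0,0,0,-1],[-2,-4.3,0,0,0,0,-1],[-2,-4.3,0,0,0,0,-1],[-2,-4.3,0,0,0,0,-1],[-1,-2.3,0,0,0,0,-1],[0,0,0,0,0,0,-1]]'
python3 - <<'E'
from h import *
snap('wrist','w4');f=snap('top','t4');print(bot.get_obs()['tcp_pos'],w2px('w4',[[444.5,-78.5,38],[450,-213,38]]))
a=load('w4')['frame'];b=cv2.resize(f[130:230,120:220],(384,384),interpolation=cv2.INTER_CUBIC)
m=np.hstack([a,b]);save('m4',cv2.resize(m,(800,343)))
E
```

```text
t: 14.1
tcp_pos: [589.8, 205.2, 167.0]
tool_rot: [-0.013, 1.0, 0.002, 0.005]
contact_force: [1.8, -0.3, 0.6]
width: 72.3
gripper_force: 0.0
t: 14.9
tcp_pos: [454.3, -80.7, 181.3]
tool_rot: [0.006, 1.0, -0.0, -0.0]
contact_force: [0.8, 0.6, -0.1]
width: 85.2
gripper_force: 0.0
[455.60614715 -78.47185155 181.29916139] [[260.87480188 170.83472005]
 [108.50698355 178.96635067]]
```

View pics/m4.png

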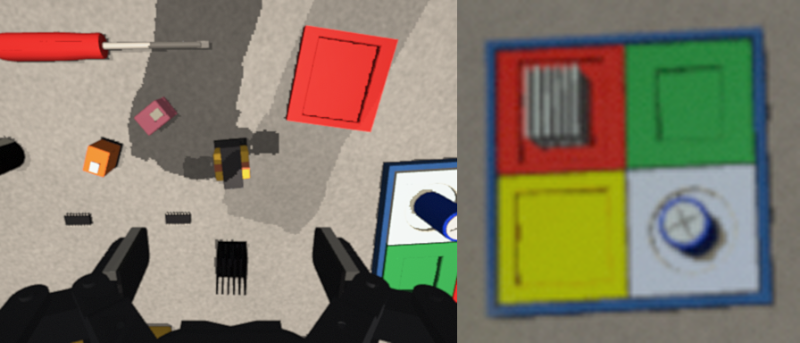

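The sink stands in the red pocket. The transformer is at about (260,180) full-size px, so I'll enlarge that area to centre it, along with the relay at (110,175).

```bash
python3 - <<'E'
from h import *
f=load('w4')['frame'];a=cv2.resize(f[145:215,225:295],(400,400),interpolation=cv2.INTER_CUBIC);b=cv2.resize(f[140:210,80:150],(400,400),interpolation=cv2.INTER_CUBIC)
save('c4',np.hstack([a,b]))
E
```

```text
(no output)
```

View pics/c4.png

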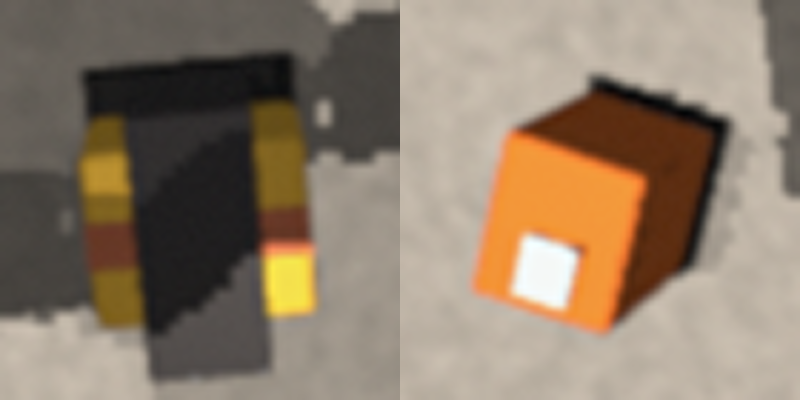

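The left crop shows the transformer: the core's +x end runs (150,378)-(270,372), and the foot's far edge runs (84,72)-(292,55). The right crop shows the relay's top corners at (512,130), (645,180), (608,330) and (475,292).

```bash
python3 - <<'E'
from h import *
s=70/400
T=lambda x,y,z:px2w('w4',(225+x*s,145+y*s),z)[:2]
Rl=lambda x,y:px2w('w4',(80+(x-400)*s,140+y*s),38)[:2]
a,b=T(150,378,38),T(270,372,38);c,d=T(84,72,0+6),T(292,55,6)
print('core end',a.round(1),b.round(1),'foot',c.round(1),d.round(1))
for p,q in((a,b),(c,d)): v=p-q;print(np.degrees(np.arctan2(v[1],v[0])),np.linalg.norm(v))
q=np.array([Rl(*u) for u in((512,130),(645,180),(608,330),(475,292))]);print('relay',q.round(1).tolist(),q.mean(0))
for i,j in((3,0),(2,1),(1,0),(2,3)):
  v=q[i]-q[j];print(np.degrees(np.arctan2(v[1],v[0])),np.linalg.norm(v))
E
```

```text
core end [482.4 -87.7] [481.7 -68.6] foot [439.7 -98.6] [437.3 -63.5]
-87.72564049510216 19.179547115777215
-86.06082407421155 35.16691585340051
relay [[435.3, -218.3], [443.4, -199.3], [467.7, -208.8], [461.1, -228.6]] [ 451.85106529 -213.75404961]
-21.71490520280747 27.805844507593896
-21.330230813275065 26.096373228011345
66.86266096098903 20.681772815980374
71.5698256083813 20.884916454560845
```

```bash
python3 - <<'E'
from h import *
print(px2w('t0',(260+117/5,140+403/5),38), w2px('t0',[[460,-80,38]]), bot.get_obs()['tcp_pos'])
print([bot.get_obs()['tcp_pos'].round(1).tolist() for _ in range(3)])
E
```

```text
[458.56581233 -80.77744886  38.        ] [[283.06271564 219.98850382]] [455.60614715 -78.47185155 181.29916139]
[[455.6, -78.5, 181.3], [455.6, -78.5, 181.3], [455.6, -78.5, 181.3]]
```

```bash
python3 -m handwheel '[[0.3,0,-4,0,0,0.05,-1],[0.3,0,-4,0,0,0,-1],[0,0,-2,0,0,0,-1],[0,0,0,0,0,0,-1]]'
```

```text
t: 15.4
tcp_pos: [459.7, -76.2, 78.5]
tool_rot: [-0.022, 1.0, 0.001, -0.003]
contact_force: [-0.1, -0.0, 0.2]
width: 85.2
gripper_force: 0.0
```

```bash
python3 -m handwheel '[[0,0,-3,0,0,0,-1],[0,0,-2,0,0,0,-1],[0,0,-0.9,0,0,0,-1],[0,0,0,0,0,0,-1],[0,0,0,0,0,0,-1]]'
python3 -m handwheel '[[0,0,0,0,0,0,0.5],[0,0,0,0,0,0,1],[0,0,0,0,0,0,1],[0,0,0,0,0,0,1],[0,0,0,0,0,0,1],[0,0,0,0,0,0,1],[0,0,0,0,0,0,1],[0,0,0,0,0,0,1]]'
```

```text
t: 15.9
tcp_pos: [462.5, -78.2, 23.2]
tool_rot: [-0.021, 1.0, -0.0, 0.001]
contact_force: [0.5, -1.9, -0.3]
width: 85.3
gripper_force: 0.0
t: 16.7
tcp_pos: [462.0, -78.5, 23.0]
tool_rot: [-0.021, 1.0, -0.0, 0.001]
contact_force: [-0.4, 0.6, 6.6]
width: 34.9
gripper_force: 60.4
```

```bash
python3 -m handwheel '[[0,0,2,0,0,0,1],[0,0,4,0,0,0,1],[0.3,1.7,4,0,0,0,1],[0.6,4,0,0,0,0,1],[0.6,4,0,0,0,0,1],[0.6,4,0,0,0,0,1],[0.6,4,0,0,0,0,1],[0.6,4,0,0,0,0,1]]'
python3 -m handwheel '[[0.6,4,0,0,0,0,1],[0.6,4,0,0,0,0,1],[0.6,2,0,0,0,0,1],[0,0,0,0,0,0,1],[0,0,-3,0,0,0,1],[0,0,-3,0,0,0,1],[0,0,0,0,0,0,1],[0,0,0,0,0,0,1]]'
```

```text
t: 17.5
tcp_pos: [494.3, 140.3, 122.2]
tool_rot: [-0.021, 1.0, -0.0, -0.0]
contact_force: [-0.1, -0.7, -0.3]
width: 35.1
gripper_force: 60.1
t: 18.3
tcp_pos: [511.8, 237.9, 62.1]
tool_rot: [-0.021, 1.0, -0.0, -0.001]
contact_force: [0.9, -0.9, -0.7]
width: 34.6
gripper_force: 60.2
```

```bash
python3 -m handwheel '[[0.1,0,-1.5,0,0,0,1],[0,0,-0.8,0,0,0,1],[0,0,-0.4,0,0,0,1],[0,0,-0.1,0,0,0,1],[0,0,0,0,0,0,1],[0,0,0,0,0,0,1]]'
python3 -m handwheel '[[0,0,-0.1,0,0,0,1],[0,0,0,0,0,0,1]]'
python3 -m handwheel '[[0,0,-0.1,0,0,0,1],[0,0,0,0,0,0,1]]'
python3 -m handwheel '[[0,0,-0.05,0,0,0,1],[0,0,0,0,0,0,1]]'
```

```text
t: 18.9
tcp_pos: [513.9, 238.9, 34.7]
tool_rot: [-0.021, 1.0, 0.0, 0.0]
contact_force: [-0.5, 0.5, -2.6]
width: 35.1
gripper_force: 60.2
t: 19.1
tcp_pos: [513.6, 238.8, 33.3]
tool_rot: [-0.021, 1.0, 0.0, 0.0]
contact_force: [0.0, -0.1, -1.7]
width: 34.8
gripper_force: 60.2
t: 19.3
tcp_pos: [513.4, 238.8, 32.1]
tool_rot: [-0.021, 1.0, -0.0, -0.0]
contact_force: [0.5, -0.0, -1.3]
width: 35.2
gripper_force: 60.2
t: 19.5
tcp_pos: [513.5, 238.8, 31.6]
tool_rot: [-0.021, 1.0, -0.0, -0.0]
contact_force: [-0.4, -0.3, -0.2]
width: 35.1
gripper_force: 60.2
```

```bash
python3 -m handwheel '[[0,0,-0.1,0,0,0,1],[0,0,0,0,0,0,1]]'
```

```text
t: 19.7
tcp_pos: [513.6, 238.8, 31.0]
tool_rot: [-0.021, 1.0, 0.0, 0.0]
contact_force: [-0.7, -0.6, 3.4]
width: 34.7
gripper_force: 60.6
```

```bash
python3 -m handwheel '[[0,0,0,0,0,0,0.1],[0,0,0,0,0,0,-0.1],[0,0,0,0,0,0,-0.4],[0,0,0,0,0,0,-0.4],[0,0,2,0,0,0,-0.4],[0,0,4,0,0,0,-0.4],[0,0,5,0,0,0,-0.4],[-0.6,-4.3,0,0,0,-0.042,-1]]'
python3 -m handwheel '[[-0.6,-4.3,0,0,0,-0.042,-1],[-0.6,-4.3,0,0,0,-0.042,-1],[-0.6,-4.3,0,0,0,-0.042,-1],[-0.6,-4.3,0,0,0,-0.042,-1],[-0.6,-4.3,0,0,0,-0.042,-1],[-0.6,-4.3,0,0,0,-0.042,-1],[-0.6,-4.3,0,0,0,-0.042,-1],[-0.6,-4.3,0,0,0,-0.042,-1]]'
python3 -m handwheel '[[-0.6,-4.3,0,0,0,-0.042,-1],[0,-2.2,0,0,0,0,-1],[0,0,0,0,0,0,-1],[0,0,0,0,0,0,-1]]'
python3 - <<'E'
from h import *
snap('wrist','w5');f=snap('top','t5');print(bot.get_obs()['tcp_pos'],w2px('w5',[[452,-213.5,38]]))
a=load('w5')['frame'];b=cv2.resize(f[130:230,120:220],(384,384),interpolation=cv2.INTER_CUBIC)
m=np.hstack([a,b]);save('m5',cv2.resize(m,(800,343)))
E
```

```text
t: 20.5
tcp_pos: [513.2, 199.8, 147.4]
tool_rot: [-0.002, 1.0, 0.002, 0.007]
contact_force: [2.0, -1.6, 0.7]
width: 72.3
gripper_force: 0.0
t: 21.3
tcp_pos: [459.1, -150.0, 140.8]
tool_rot: [0.168, 0.986, -0.0, 0.0]
contact_force: [1.5, -0.2, 0.9]
width: 85.1
gripper_force: 0.0
t: 21.7
tcp_pos: [453.2, -213.1, 140.5]
tool_rot: [0.188, 0.982, 0.0, -0.0]
contact_force: [0.4, 0.4, 0.2]
width: 85.7
gripper_force: 0.0
[ 453.25303591 -211.99384463  140.49101365] [[257.64748064 196.00364155]]
```

View pics/m5.png

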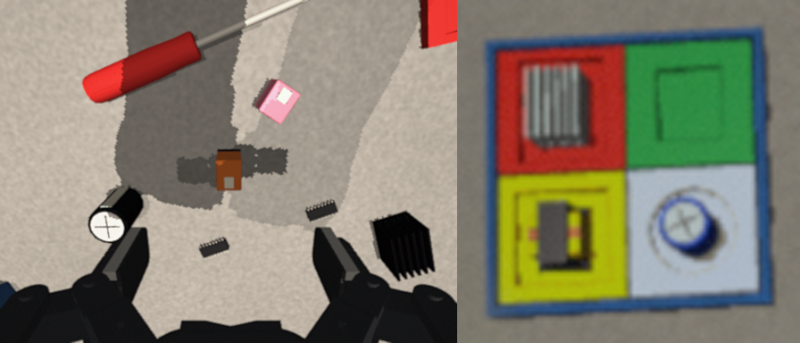

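The transformer stands in the yellow pocket. The relay at about (257,198) matches the prediction and is aligned with the fingers, so I'll descend and grip.

```bash
python3 -m handwheel '[[0,-0.1,-4,0,0,0,-1],[0,0,-4,0,0,0,-1],[0,0,-2.4,0,0,0,-1],[0,0,-1,0,0,0,-1],[0,0,0,0,0,0,-1],[0,0,0,0,0,0,-1],[0,0,0,0,0,0,0.4],[0,0,0,0,0,0,1]]'
python3 -m handwheel '[[0,0,0,0,0,0,1],[0,0,0,0,0,0,1],[0,0,0,0,0,0,1],[0,0,0,0,0,0,1],[0,0,0,0,0,0,1],[0,0,0,0,0,0,1],[0,0,0,0,0,0,1],[0,0,0,0,0,0,1]]'
```

```text
t: 22.6
tcp_pos: [454.5, -214.7, 27.9]
tool_rot: [0.188, 0.982, -0.0, 0.001]
contact_force: [0.2, 0.9, 0.4]
width: 59.1
gripper_force: 0.0
t: 23.4
tcp_pos: [453.9, -214.5, 27.2]
tool_rot: [0.188, 0.982, -0.0, 0.0]
contact_force: [-0.9, -0.7, 6.2]
width: 20.8
gripper_force: 59.2
```

```bash
python3 -m handwheel '[[0,0,2,0,0,0,1],[0,0,4,0,0,0,1],[0,0,4,0,0,0,1],[1.57,3.66,0,0,0,0.043,1],[1.57,3.66,0,0,0,0.043,1],[1.57,3.66,0,0,0,0.043,1],[1.57,3.66,0,0,0,0.043,1],[1.57,3.66,0,0,0,0.043,1]]'
python3 -m handwheel '[[1.57,3.66,0,0,0,0.043,1],[1.57,3.66,0,0,0,0.043,1],[1.57,3.66,0,0,0,0.043,1],[1.57,3.66,0,0,0,0.043,1],[1.57,3.66,0,0,0,0.043,1],[0,0,0,0,0,0,1],[0,0,0,0,0,0,1]]'
python3 -m handwheel '[[0,0,-3,0,0,0,1],[0,0,-3,0,0,0,1],[0,0,-2,0,0,0,1],[0,0,-0.5,0,0,0,1],[0,0,-0.3,0,0,0,1],[0,0,0,0,0,0,1],[0,0,0,0,0,0,1]]'
```

```text
t: 24.2
tcp_pos: [532.2, -29.7, 126.5]
tool_rot: [0.081, 0.997, -0.0, -0.0]
contact_force: [-0.1, -1.1, -1.0]
width: 21.1
gripper_force: 58.8
t: 24.9
tcp_pos: [610.0, 152.5, 125.9]
tool_rot: [-0.027, 1.0, -0.0, -0.001]
contact_force: [0.0, 0.1, -0.7]
width: 21.1
gripper_force: 58.9
t: 25.6
tcp_pos: [611.5, 151.6, 40.0]
tool_rot: [-0.026, 1.0, 0.0, 0.001]
contact_force: [0.4, 1.1, -0.1]
width: 21.1
gripper_force: 58.9
```

```bash
python3 -m handwheel '[[0,0,-0.3,0,0,0,1],[0,0,0,0,0,0,1]]'
python3 -m handwheel '[[0,0,-0.1,0,0,0,1],[0,0,0,0,0,0,1]]'
python3 -m handwheel '[[0,0,-0.1,0,0,0,1],[0,0,0,0,0,0,1]]'
```

```text
t: 25.8
tcp_pos: [610.8, 151.8, 36.1]
tool_rot: [-0.026, 1.0, 0.0, 0.0]
contact_force: [0.4, -0.4, -0.7]
width: 20.5
gripper_force: 58.9
t: 26.0
tcp_pos: [610.8, 151.9, 35.3]
tool_rot: [-0.026, 1.0, 0.0, 0.0]
contact_force: [0.1, -0.2, 2.9]
width: 20.9
gripper_force: 59.2
t: 26.2
tcp_pos: [610.8, 151.9, 35.3]
tool_rot: [-0.026, 1.0, -0.0, 0.0]
contact_force: [-3.7, -0.6, 11.0]
width: 20.9
gripper_force: 60.5
```

Contact, so I'll release, lift and back away before looking.

```bash
python3 -m handwheel '[[0,0,0,0,0,0,0.3],[0,0,0,0,0,0,0],[0,0,0,0,0,0,-0.3],[0,0,0,0,0,0,-0.3],[0,0,2,0,0,0,-0.3],[0,0,4,0,0,0,-0.3],[0,0,5,0,0,0,-0.3],[-1,-4,2,0,0,0,-0.3]]'
python3 -m handwheel '[[-2,-4,2,0,0,0,-0.3],[-2,-4,0,0,0,0,-0.3],[-2,-4,0,0,0,0,-0.3],[-2,-4,0,0,0,0,-0.3],[-2,-4,0,0,0,0,-0.3],[0,0,0,0,0,0,-0.3],[0,0,0,0,0,0,-0.3],[0,0,0,0,0,0,-0.3]]'
python3 - <<'E'
from h import *
f=snap('top','t6');g=snap('side','s6')
a=cv2.resize(f[125:245,120:420],(800,320),interpolation=cv2.INTER_CUBIC);b=cv2.resize(g[100:310,130:430],(400,280))
b=np.hstack([b,cv2.resize(g[110:180,185:285],(400,280),interpolation=cv2.INTER_CUBIC)])
save('m6',np.vstack([a,b]));o=bot.get_obs();print(o['t'],o['contact_force'])
E
```

```text
t: 27.0
tcp_pos: [603.8, 115.0, 168.4]
tool_rot: [-0.029, 1.0, 0.001, 0.004]
contact_force: [2.5, -1.5, 0.3]
width: 55.8
gripper_force: 0.0
t: 27.8
tcp_pos: [500.9, -87.6, 183.7]
tool_rot: [-0.026, 1.0, 0.0, 0.0]
contact_force: [-0.3, -0.5, 0.9]
width: 55.5
gripper_force: 0.0
27.9 [-0.70752692  0.94958135  0.61169394]
```

View pics/m6.png

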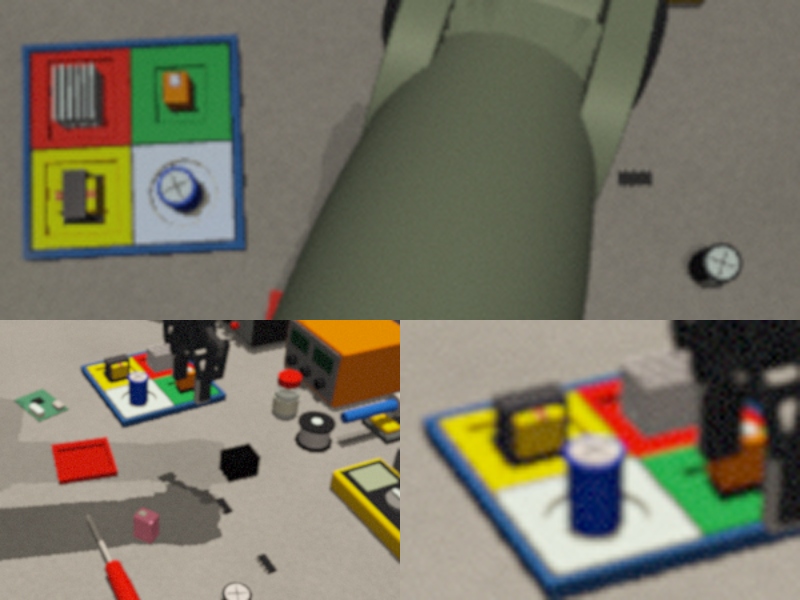

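All four parts stand upright in their pockets, and the black cap and black sink have not moved. The gripper is clear, so I'm handing in.

```bash
python3 -c "
from workcell import bot
print(bot.sign_off())"
```

```text
the job is handed in; nothing more can be done
None
```

The kit is made up and handed in after about 28 s of robot time: blue capacitor, silver heat sink, transformer and orange relay each stand upright in their nests, set down in that order, and the black look-alikes were left where they stood.

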